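# Close the glue-up jig and pin its swing bar in the yoke

### The arm

A 6-joint arm with a two-finger parallel gripper is mounted at the origin on the work surface. World frame = base frame: x ahead of the robot, y to its left, z up, the work surface at z = 0. Lengths are in mm, angles in rad, forces in N, time in s.
With the tool pointing down it reaches from about 400 to 925 mm from the base axis. Payload 12.5 kg.
Tool frame: the origin (TCP) lies at the centre of the arm's flange, where the gripper is bolted on; the fingertips stand 190 mm ahead of it and the grasp point (between the pads) lies 171 mm ahead of it; z points along the fingers, y is the line along which they close (so a half turn about z gives the same grasp; the last joint's range is limited). The gripper opens to 95 mm and grips with 3 to 60 N. Pads are 20 mm wide; open, the fingers measure 119 mm over their backs; the gripper's body (75 mm by 180 mm) begins 59 mm behind the grasp point.
Start: joints at [-1.236, 0.491, 1.559, -0, 1.092, -0.106], TCP at [266.683, -565.248, 404.761] pointing down, gripper open.
Joint ranges: [-3.1, 3.1], [-0.84, 2.19], [0.05, 2.79], [-1.13, 4.28], [0.06, 2.93], [-2.69, 2.69]. Speed limits (rad/s): [2.22, 2.22, 2.79, 3.14, 3.14, 3.14].

### API

Orientations are given as [roll, pitch, yaw] about the fixed x, y, z axes, in that order (R = Rz(yaw) Ry(pitch) Rx(roll)).
In Python, from cell import env, read_camera, search_frame, cut_out gives the robot as it stands. The module is installed in compiled form; this text tells all that it offers.
- The arm moves only by the tool move_arm, never from a script. Its argument "commands" is a list of rows, each a list of 3 entries, a list of its own where there are three numbers: the shift along the world's x, y, z normalised to -1 to 1, where 1 is 0.03 m, then the turn about the world's z normalised to -1 to 1, where 1 is 0.08 rad, then the opening, from -1 (shut) to 1 (fully open), so that 0 is half open. A call has 1 to 20 rows; each row shifts and turns the commanded pose from where the row before left it; what a row does not reach is not made up. A row lasts 1/12 s, in which the tool goes at most 41.7 mm and 7.16 degrees, less where a joint would pass 70% of its speed; a pose out of reach is approached as far as the arm can. A call with a number of a shift or a turn outside -1 to 1 is refused whole. A call with a gripper value outside its range is refused whole. The fingers move at their own pace and stop on an object; the grip force is fixed at half the most. Time passes only in rows, so rows that do not move let the fingers close. It gives the time, the measured TCP pose, the force, the opening and the grip force at its end, in the units of the state.
- env.state(): the state, without advancing time (a new reading comes with each control period).
- read_camera(name): name is "scene" or "top"; returns a dict with "image" (480x640x3 uint8, red, green, blue), "fx", "fy", "cx", "cy" (pixels), "rvec" (rotation vector, rad) and "tvec" (3), from world to camera coordinates, as OpenCV has them. Camera axes: x right, y down, z forward; pixel columns grow to the right and rows downward; lengths in mm; the calibration is good to about 2 mm. A picture is of the moment at which its call begins. There is no depth.
- env.job_done(): hands the job in; it is judged then, once.
Trained networks look in a picture, given as the dict that the camera call returned (one of the last four; its "shot" number tells which), for a name from the list of things; names that differ only in an ending like _2 or _b are one class to them, and where a whole thing is asked for, a point or a joint stands for the part that bears it (a point fixed in the world has none). Each returns a list of dicts, best first, with "confidence" (0 to 1); they miss things now and then, are a little off and sometimes report something else, mostly with a low value. They report only what shows in the picture. A call takes as long as a camera call.
- search_frame(thing, picture): "at" ([column, row] in pixels, amid what is visible of it).
- cut_out(thing, picture): "region" (480x640 bool, what is visible of it) and "at" ([column, row] in pixels, amid what is visible of it).
The state is a dict: "t": time; "joints": joint angles; "qvel": joint speeds; "tau": joint torques, N m; "eef_pos": TCP position; "tcp_rot": TCP orientation; "ft_force": force on the tool from outside, world axes, zero at the start; "moment": the same for the moment, N m; "opening": opening from 0.0 (shut) to 1.0 (fully open); "grip_force": force on a finger pad.
Only numpy, scipy, OpenCV 4.12 (cv2) and the standard library are available. Lean on these libraries where they do the work, as an engineer would, in place of code of your own. Each camera call takes 0.05 s, during which the arm holds its last target. There are 200 camera calls.

### The job

Swing the oak bar of the glue-up jig fully closed against the glued block, so that its slotted eye lies between the two ears of the steel yoke. Then take the steel locking pin from the wooden rack and pass it down through the upper ear, the eye and the lower ear until its collar sits on the upper ear, without forcing it, and let go. The yoke is bolted somewhere along its slot, so feel for its hole; leave the two bolts in the rack and the oak offcut beside the yoke where they are.

Things in the scene. Friction and masses are not known exactly. Their poses are not given: they have to be found in the camera images.
- jig: Glue-up jig fixed on the bench: plywood board 165 x 440 x 18 mm, fence and two glued lamellas (x = 20 to 92, y = -35 to 235 mm, up to 68 mm high), steel yoke, oak swing bar. Origin on the bench under the middle of the yoke hole's range; z up; +y runs along the closed bar from the yoke to the hinge axis at (0, 240) mm; +x points to the fence.
- ear_mid (a point): Point fixed to the jig at x = y = 0, on top of the yoke's upper ear (64 mm above the bench); axes as the jig. The yoke's own position is not reported: its hole is at x = 0 but anywhere from y = -10 to +10 mm from this point, as the yoke is bolted tight (immovable) along its slot. The ear's flat top reaches 26 mm to +y and 44 mm to -y of the hole, so a pin slid along y on it drops into the hole.
- yoke_zone (a point): Point of the jig at x = y = 0, 34 mm above the bench, mid-thickness of the lower ear. The yoke: two level steel ears, 44 mm wide (x), 8 mm thick, at z = 30 to 38 and 56 to 64 mm, each with an upright 14 mm round hole, one over the other; web at the -y end, otherwise open. 12 mm free space under the lower ear. The ears get marked if the pin bears on them with over about 40 N.
- pin_grip (a point): Middle of the grip barrel of the loose steel locking pin (about 160 g), z = its axis, up. Barrel 22 mm wide, 35 mm high (17.5 each way); under it a collar 30 mm wide, 5 thick, then the shank 12 mm wide, 42 long, its last 3 mm tapered to 9 mm; tip 64.5 mm under this point. Hangs by its collar in one of the rack's holes, the tall one. Fully home in the yoke this point is 86.5 mm above the bench.
- bar (a joint): Upright hinge of the swing bar, rad: 0 = closed at its stop (eye in line with the yoke), growing to 0.9 as the free end swings to the jig's -x. Stays where it is left (about 2 N at the handle moves it). Bar 36 mm wide, top 60 mm above the bench; steel tab at its end 36 mm wide, 8 mm thick, 41 to 49 mm above the bench.
- bar_handle (a point): Centre of the upright wooden handle post on the bar, 22 mm in diameter and 50 mm high, from 60 to 110 mm above the bench; this point is 85 mm above the bench and 140 mm from the hinge axis.
- bar_eye (a point): Centre of the slotted eye in the bar's steel tab, 240 mm from the hinge axis, 45 mm above the bench. The eye is 15 mm wide across the bar and 39 mm long along it. With the bar closed it lies at x = 0, y = 0 of the jig, between the ears.
- rack: Wooden rack block 190 x 60 x 50 mm fixed on the bench, origin at the centre of its underside, three 15 mm through holes in a row along its x at -60, 0 and +60 mm.
- hexbolt: Loose bolt with a hexagon head 22 mm wide and 12 mm high, in another hole of the rack; origin at the tip of its shank, 42 mm under the head. Not needed, leave.
- domebolt: Loose bolt with a low domed head 28 mm wide and 9 mm high, in another hole of the rack; origin at the tip of its shank, 42 mm under the head. Not needed, leave.
- offcut: Loose oak offcut 30 x 50 x 22 mm lying on the jig's board near the yoke; origin at the centre of its underside. Leave.

How it is judged:
By the outcome, as a careful person would: the job done as asked, in the order asked, and still so for the second after the job is handed in, with the robot touching nothing.
It also fails if it takes over 62 s, if anything falls off the work surface, if the arm or the gripper's body presses on something with over 40 N, if the wrist force passes 120 N, or if a joint passes its speed limit or range.

## Working session

There is one attempt and no reset: what is moved stays moved. The work goes in short steps, Python scripts to look and compute and a tool call to move; the robot and the scene stay as the last step left them, time stands still between calls to the robot, and variables do not carry over. Pictures are saved under pics/ and viewed, at most 10 in all, crops included, and the job is handed in when it is done.

Besides the shell and the picture viewer there is one more tool, called after "Request:" as name([rows], argument=value, ...), one row to a line, values as JSON. move_arm: Moves the arm, as the interface text tells. Its arguments: {"type":"object","properties":{"commands":{"type":"array","items":{"type":"array"}}},"required":["commands"]}

```bash
mkdir -p pics; cat > h.py <<'E'
import numpy as np, cv2
from cell import env, read_camera, search_frame, cut_out
def ray(p,uv):
    R=cv2.Rodrigues(np.array(p["rvec"],float))[0]; t=np.array(p["tvec"],float).ravel()
    d=R.T@np.array([(uv[0]-p["cx"])/p["fx"],(uv[1]-p["cy"])/p["fy"],1]); return -R.T@t,d
def at_z(p,uv,z):
    c,d=ray(p,uv); return c+d*(z-c[2])/d[2]
def proj(p,X):
    K=np.array([[p["fx"],0,p["cx"]],[0,p["fy"],p["cy"],],[0,0,1.]],dtype=float) if 0 else np.array([[p["fx"],0,p["cx"]],[0,p["fy"],p["cy"]],[0,0,1.]])
    return cv2.projectPoints(np.array(X,float).reshape(-1,3),np.array(p["rvec"],float),np.array(p["tvec"],float),K,None)[0].reshape(-1,2)
def save(p,n): cv2.imwrite("pics/"+n,p["image"][:,:,::-1])
E
python3 - <<'E'
from h import *
s=env.state();print(s["t"],s["tcp_rot"],s["opening"])
for n in ("scene","top"):
    p=read_camera(n);save(p,n+"1.png");print(n,ray(p,(320,240)),p["fx"])
    for th,z in (("pin_grip",85),("rack",50),("jig",18),("bar_handle",110),("bar",60),("bar_eye",49),("hexbolt",62),("domebolt",59),("offcut",40)):
        for r in search_frame(th,p)[:2]: print(th,np.round(r["at"]),round(r["confidence"],2),at_z(p,r["at"],z).round())
E
```

```text
0.0 [-3.14044953e+00 -7.81416902e-05  4.40803484e-01] 0.9992465188283535
scene (array([1205.58512051, -126.0373702 ,  698.06033767]), array([-0.72341602,  0.09420402, -0.68413874])) 487.83644573462294
pin_grip [179. 230.] 0.71 [ 491. -301.   85.]
rack [181. 273.] 0.56 [ 571. -298.   50.]
rack [425. 242.] 0.16 [554. 164.  50.]
jig [398. 279.] 0.58 [614.  99.  18.]
bar_handle [427. 242.] 0.64 [615. 141. 110.]
bar [426. 240.] 0.6 [561. 163.  60.]
bar_eye [424. 244.] 0.73 [560. 159.  49.]
hexbolt [167. 281.] 0.71 [ 598. -317.   62.]
hexbolt [399. 277.] 0.29 [648.  86.  62.]
offcut [307. 282.] 0.68 [615. -74.  40.]
top (array([ 450.07453899,  -22.14689677, 1149.16269611]), array([ 0.0822153 ,  0.01060415, -0.99658853])) 613.9974111773322
pin_grip [484. 279.] 0.58 [ 468. -294.   85.]
rack [478. 242.] 0.57 [ 535. -294.   50.]
jig [267. 212.] 0.74 [597.  88.  18.]
bar_handle [225. 238.] 0.86 [540. 150. 110.]
bar [229. 238.] 0.88 [544. 152.  60.]
bar_eye [224. 234.] 0.96 [552. 161.  49.]
hexbolt [490. 213.] 0.53 [ 585. -315.   62.]
offcut [356. 211.] 0.67 [593. -76.  40.]
```

View pics/scene1.png

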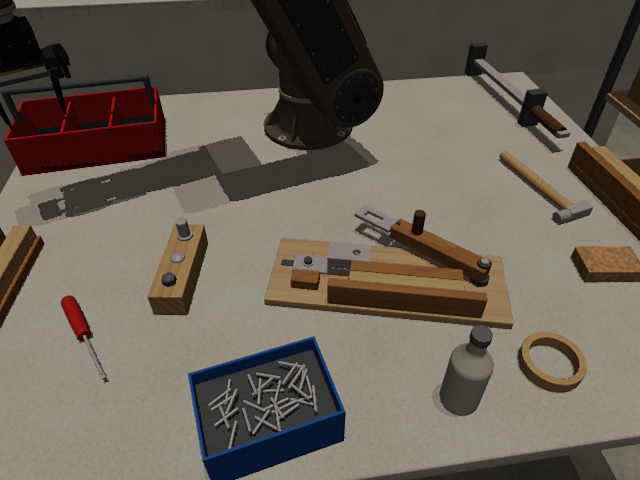

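View pics/top1.png

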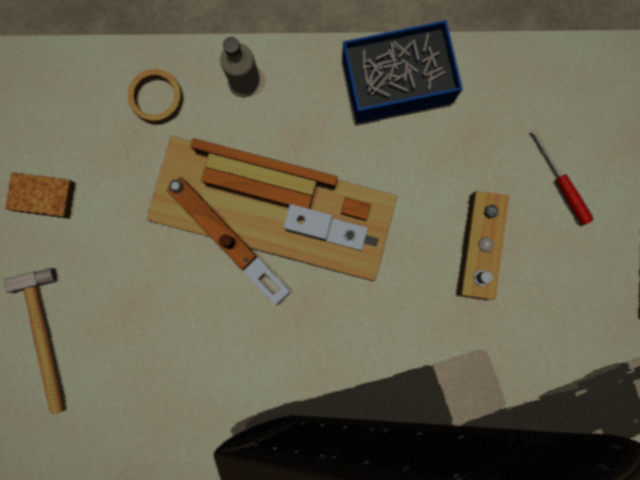

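The scene view shows the rack on the left with the pin in the hole nearest the robot (183,228) and the jig at centre. In the top view the yoke hole is near (300,219), the hinge near (176,186), the handle near (227,241), the eye near (268,285) and the pin near (483,278).

```bash
python3 - <<'E'
from h import *
p=read_camera("top"); q=read_camera("scene")
np.save("x.npy",[0])
I=p["image"][:,:,::-1]
a=cv2.resize(I[130:310,140:400],None,fx=3,fy=3,interpolation=cv2.INTER_CUBIC)
cv2.imwrite("pics/jigc.png",a)
b=cv2.resize(I[185:305,450:520],None,fx=5,fy=5,interpolation=cv2.INTER_CUBIC)
J=q["image"][:,:,::-1]
c=cv2.resize(J[205:325,140:220],None,fx=5,fy=5,interpolation=cv2.INTER_CUBIC)
cv2.imwrite("pics/rackc.png",np.hstack([b,c]))
# board corners: minAreaRect of jig region
r=cut_out("jig",p)[0]["region"].astype(np.uint8)
rr=cut_out("rack",p)[0]["region"].astype(np.uint8)
cs=[max(cv2.findContours(m,0,2)[0],key=cv2.contourArea) for m in (r,rr)]
for c,z in zip(cs,(18,50)):
    w=np.array([at_z(p,x,z)[:2] for x in c[:,0,:].astype(float)],np.float32)
    m=cv2.minAreaRect(w);print(m,cv2.boxPoints(m).round(1).tolist())
g=cv2.cvtColor(p["image"],cv2.COLOR_RGB2GRAY).astype(float)
print(g[211:228,292:310].astype(int))
E
```

```text
((566.767578125, 89.9515380859375), (442.0643310546875, 261.521728515625), 73.91022491455078) [[379.8999938964844, -86.19999694824219], [631.0999755859375, -158.6999969482422], [753.7000122070312, 266.1000061035156], [502.3999938964844, 338.6000061035156]]
((531.4110717773438, -302.4153747558594), (72.29266357421875, 193.19808959960938), 81.06409454345703) [[430.3999938964844, -323.1000061035156], [621.2000122070312, -353.1000061035156], [632.5, -281.70001220703125], [441.6000061035156, -251.6999969482422]]
[[137 137 137 138 137 138 137 139 138 137 136 137 138 137 137 136 137 136]
 [138 136 137 136 137 136 136 137 137 138 136 137 137 137 137 137 136 136]
 [136 138 137 136 137 138 136 136 135 136 135 137 137 138 136 136 138 138]
 [135 138 137 137 138 135 133 127 124 124 128 131 136 137 136 138 136 137]
 [138 138 136 135 134 129 116 102  92  94 104 119 130 135 137 138 138 136]
 [136 138 137 135 129 115  90  71  56  57  70  93 116 130 135 137 139 138]
 [136 137 137 132 118  94  62  43  34  38  49  69  99 122 132 138 138 136]
 [135 136 135 130 108  76  47  35  33  33  42  57  88 113 132 136 137 138]
 [139 136 138 131 107  71  41  38  38  40  50  61  85 112 130 136 137 136]
 [136 136 135 129 110  79  59  58  61  69  75  77  94 114 131 136 138 137]
 [137 138 136 133 121  98  84  86  91  97 100 102 109 124 132 137 138 137]
 [135 136 138 136 130 116 107 102 106 109 112 115 123 132 135 138 136 135]
 [140 136 137 137 135 128 121 115 115 116 118 126 131 135 138 135 137 138]
 [138 137 138 137 136 136 131 129 128 130 130 132 134 137 138 137 136 137]
 [137 137 136 137 138 135 135 136 137 136 136 136 137 138 136 139 136 138]
 [137 138 137 138 135 137 139 136 139 138 136 137 135 137 137 136 136 139]
 [137 137 139 137 137 137 138 137 138 136 137 138 136 137 136 136 136 137]]
```

View pics/jigc.png

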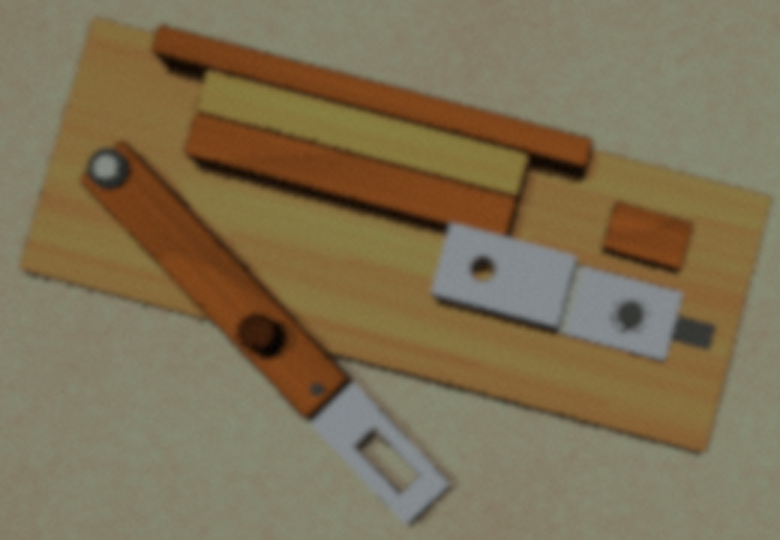

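View pics/rackc.png

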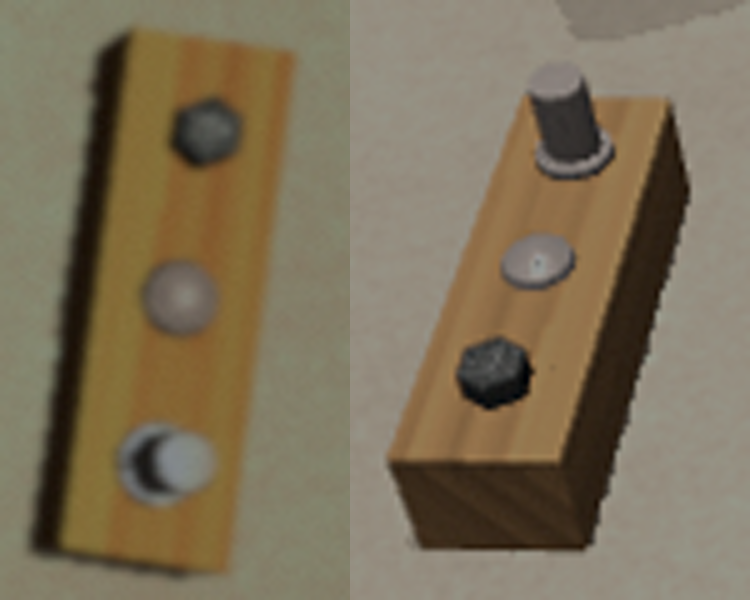

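The jig crop shows the ear top corners (447,222), (577,256), (559,328), (432,293), the hole (483,267), the board corners, and the eye slot. The rack crop shows the pin top at (186,462) in the top view and (208,80) in the scene view.

```bash
cat > fit.py <<'E'
from h import *
from scipy.optimize import least_squares
p=read_camera("top"); q=read_camera("scene")
f=lambda c,s,o:((np.array(c,float)+.5)/s-.5)+np.array(o)
J=f([(95,17),(771,196),(704,452),(22,270),(447,222),(577,256),(559,328),(432,293)],3,(140,130))
hole=np.array([300.6,218.8])
W=[at_z(p,u,18)[:2] for u in J[:4]]+[at_z(p,u,64)[:2] for u in J[4:]]+[at_z(p,hole,64)[:2]]
W=np.array(W)
print(W.round(1)); print(np.linalg.norm(W[0]-W[1]),np.linalg.norm(W[1]-W[2]))
def model(v):
    x,y,a,yh,bx,by=v
    L=np.array([(bx+82.5,by+220),(bx+82.5,by-220),(bx-82.5,by-220),(bx-82.5,by+220),(22,yh+26),(22,yh-44),(-22,yh-44),(-22,yh+26),(0,yh)])
    R=np.array([[np.cos(a),-np.sin(a)],[np.sin(a),np.cos(a)]]); return L@R.T+[x,y]
d=W[0]-W[1]; a0=np.arctan2(-d[0],d[1])
# hinge centre, handle top
hin=at_z(p,f((107,167),3,(140,130)),66)[:2]; han=at_z(p,f((262,330),3,(140,130)),110)[:2]
def res(v):
    r=(model(v)-W); r[8]*=2
    R=np.array([-np.sin(v[2]),np.cos(v[2])])
    return np.r_[r.ravel(),(v[:2]+240*R-hin)]
s=least_squares(res,[*W[8],a0,0,0,0]); print("x y yaw yh bx by",s.x.round(3)); print(res(s.x).round(1))
h=s.x[:2]+240*np.array([-np.sin(s.x[2]),np.cos(s.x[2])])
print("hinge",h,"handle",han,"r",np.linalg.norm(han-h)); v=han-h
print("theta",(np.arctan2(v[1],v[0])-np.arctan2(*(s.x[:2]-h)[::-1])))
print("hole",W[8])
pt=f((186,462),5,(450,185)); ps=f((208,80),5,(140,205))
c1,d1=ray(p,pt);c2,d2=ray(q,ps)
t=np.linalg.lstsq(np.c_[d1,-d2],c2-c1,rcond=None)[0];print("pin top tri",c1+d1*t[0],c2+d2*t[1],"plane90",at_z(p,pt,90),at_z(q,ps,90))
for c in ((206,132),(180,297)):print("bolt",at_z(p,f(c,5,(450,185)),60))
E
python3 fit.py
```

```text
[[ 742.8  267.8]
 [ 626.2 -153.2]
 [ 468.3 -109.4]
 [ 583.8  310.8]
 [ 605.    44.8]
 [ 584.1  -32.3]
 [ 541.3  -21.3]
 [ 562.7   53.8]
 [ 577.7   23.7]]
436.88049528205835 163.93388580437488
x y yaw yh bx by [ 5.75101e+02  1.58370e+01 -2.69000e-01  6.17300e+00  1.22880e+01
  6.88900e+01]
[ 0.5  1.3  0.  -1.8 -1.  -1.7  0.5  2.2 -0.2 -3.8  2.2  5.8  2.5  6.5
 -0.2 -1.1 -1.9 -3.7 -0.5  0.1]
hinge [638.95684193 247.18626745] handle [537.60788643 146.963371  ] r 142.53504745260204
theta -0.5216739921704807
hole [577.70850932  23.65235357]
pin top tri [ 471.35262297 -297.21344617   90.35011166] [ 471.3378564  -296.32072654   90.11789728] plane90 [ 471.35965888 -297.30440089   90.        ] [ 471.19546503 -296.35374931   90.        ]
bolt [ 589.47759675 -315.78835132   60.        ]
bolt [ 530.49257463 -304.74006039   60.        ]
```

Request:
move_arm([
  [[0.38,0.99,0],-0.98,1],
  [[0.38,0.99,0],-0.98,1],
  [[0.38,0.99,0],-0.98,1],
  [[0.38,0.99,0],-0.98,1],
  [[0.38,0.99,0],-0.98,1],
  [[0.38,0.99,0],-0.98,1],
  [[0.38,0.99,0],-0.98,1],
  [[0.38,0.99,0],-0.98,1],
  [[0.38,0.99,0],-0.98,1],
  [[0.38,0.99,0],0,1],
  [[0.38,0.99,0],0,1],
  [[0.38,0.99,0],0,1],
  [[0.38,0.99,0],0,1],
  [[0.38,0.99,0],0,1],
  [[0.38,0.99,0],0,1],
  [[0.38,0.99,0],0,1],
  [[0.38,0.99,0],0,1],
  [[0.38,0.99,0],0,1],
  [[0.38,0.99,0],0,1],
  [[0.38,0.99,0],0,1],
])

```text
t: 2.97
eef_pos: [495.0, 30.4, 404.9]
tcp_rot: [3.142, -0.0, -0.265]
ft_force: [0.6, 0.1, -0.2]
opening: 0.999
grip_force: 0.0
```

Request:
move_arm([
  [[0.37,0.99,0],0,1],
  [[0.37,0.99,0],0,1],
  [[0.37,0.99,0],0,1],
  [[0.37,0.99,0],0,1],
  [[0,0,-0.7],0,1],
  [[0,0,-0.7],0,1],
  [[0,0,0],0,1],
])

```text
t: 3.55
eef_pos: [538.5, 148.0, 359.6]
tcp_rot: [3.139, 0.005, -0.264]
ft_force: [0.1, -0.2, -0.0]
opening: 1.005
grip_force: 0.0
```

```bash
python3 - <<'E'
from h import *
p=read_camera("scene");save(p,"s2.png");s=env.state();print(s["eef_pos"],s["joints"])
print(proj(p,[s["eef_pos"][0],s["eef_pos"][1],s["eef_pos"][2]-190]),proj(p,[539.6,149,110]))
E
```

```text
[538.90766483 147.74441918 361.47944123] [ 1.49384591e-01  4.47010733e-01  1.77230943e+00 -9.86659223e-05
  9.25783005e-01  1.98464332e+00]
[[423.29592234 187.2725753 ]] [[419.58525152 213.81374758]]
```

View pics/s2.png

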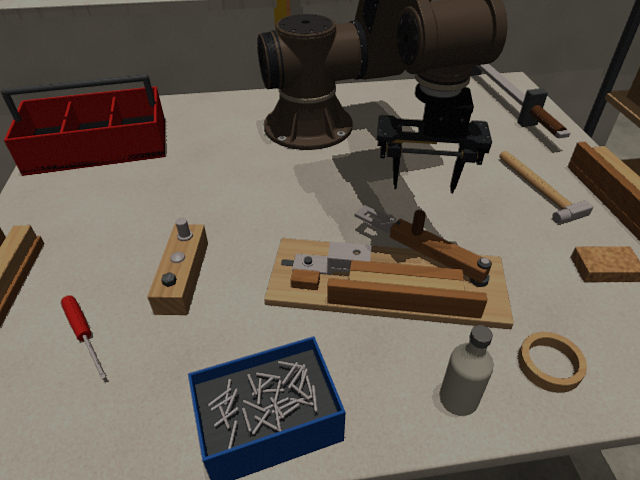

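The gripper stands over the handle (handle top at about (419,211), predicted (420,214)), with a finger on each side. I go down and grip.

Request:
move_arm([
  [[0,0,-0.79],0,1],
  [[0,0,-0.79],0,1],
  [[0,0,-0.79],0,1],
  [[0,0,-0.79],0,1],
  [[0,0,0],0,1],
  [[0,0,0],0,-1],
  [[0,0,0],0,-1],
  [[0,0,0],0,-1],
  [[0,0,0],0,-1],
  [[0,0,0],0,-1],
  [[0,0,0],0,-1],
  [[0,0,0],0,-1],
  [[0,0,0],0,-1],
])

```text
t: 4.68
eef_pos: [539.1, 147.6, 268.1]
tcp_rot: [3.142, -0.0, -0.265]
ft_force: [-0.0, -0.0, 0.2]
opening: 0.497
grip_force: 0.0
```

Request:
move_arm([
  [[0,0,0],0,-1],
  [[0,0,0],0,-1],
  [[0,0,0],0,-1],
  [[0,0,0],0,-1],
  [[0,0,0],0,-1],
  [[0,0,0],0,-1],
  [[0,0,0],0,-1],
])

```text
t: 5.27
eef_pos: [539.8, 148.1, 268.0]
tcp_rot: [-3.14, -0.003, -0.265]
ft_force: [5.9, 6.4, -4.2]
opening: 0.224
grip_force: 30.0
```

Request:
move_arm([
  [[0.23,-0.19,0],0,-1],
  [[0.23,-0.19,0],0,-1],
  [[0.25,-0.17,0],0,-1],
  [[0.25,-0.17,0],0,-1],
  [[0.27,-0.14,0],0,-1],
  [[0.27,-0.14,0],0,-1],
  [[0.19,-0.07,0],0,-1],
  [[0.19,-0.07,0],0,-1],
  [[0,0,0],0,-1],
  [[0,0,0],0,-1],
])

```text
t: 6.1
eef_pos: [595.8, 113.3, 268.1]
tcp_rot: [-3.141, -0.001, -0.265]
ft_force: [1.1, 1.1, 2.9]
opening: 0.225
grip_force: 30.0
```

Request:
move_arm([
  [[0.06,-0.016,0],0,-1],
  [[0.06,-0.016,0],0,-1],
  [[0.06,-0.016,0],0,-1],
  [[0.04,-0.01,0],0,-1],
  [[0,0,0],0,-1],
])

```text
t: 6.52
eef_pos: [601.8, 111.5, 268.1]
tcp_rot: [3.141, 0.001, -0.264]
ft_force: [-2.9, -0.0, 5.0]
opening: 0.224
grip_force: 30.0
```

Request:
move_arm([
  [[0.04,-0.01,0],0,-1],
  [[0.04,-0.01,0],0,-1],
  [[0,0,0],0,-1],
])

```text
t: 6.77
eef_pos: [604.1, 110.9, 268.1]
tcp_rot: [3.141, 0.001, -0.265]
ft_force: [-3.2, -1.8, 4.8]
opening: 0.228
grip_force: 30.0
```

Request:
move_arm([
  [[0.04,-0.01,0],0,-1],
  [[0.04,-0.01,0],0,-1],
  [[0,0,0],0,-1],
])

```text
t: 7.02
eef_pos: [606.5, 110.2, 268.1]
tcp_rot: [3.141, 0.001, -0.264]
ft_force: [-2.2, -2.7, 5.1]
opening: 0.223
grip_force: 30.0
```

Request:
move_arm([
  [[0.04,-0.01,0],0,-1],
  [[0.04,-0.01,0],0,-1],
  [[0,0,0],0,-1],
])

```text
t: 7.27
eef_pos: [607.6, 110.0, 268.0]
tcp_rot: [3.14, 0.006, -0.265]
ft_force: [-14.1, 0.8, 13.1]
opening: 0.224
grip_force: 30.0
```

```bash
python3 - <<'E'
from h import *
p=read_camera("scene")
I=p["image"][:,:,::-1];cv2.imwrite("pics/c3.png",cv2.resize(I[200:330,260:520],None,fx=3,fy=3,interpolation=cv2.INTER_CUBIC))
E
```

```text
(no output)
```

View pics/c3.png

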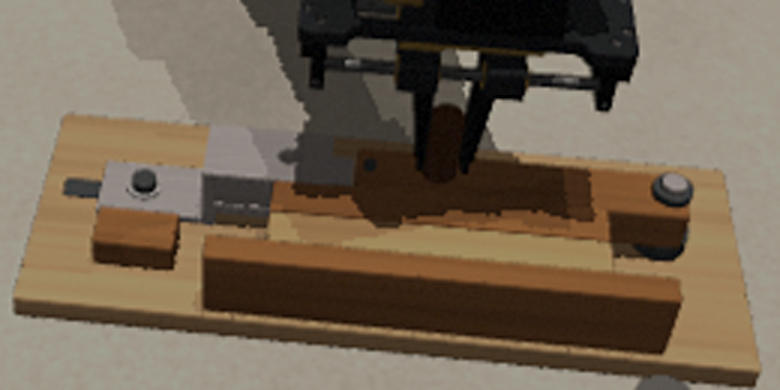

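The bar lies along the lamella, its tab has gone between the ears, and the force has risen to 14 N, so the stop is reached. I let go and rise.

Request:
move_arm([
  [[0,0,0],0,0],
  [[0,0,0],0,0],
  [[0,0,0],0,0],
  [[0,0,0],0,0],
  [[0,0,0.8],0,0],
  [[0,0,0.8],0,0],
  [[0,0,0.8],0,0],
  [[-0.4,-1,0.4],0,0],
  [[-0.4,-1,0],0,0],
  [[-0.4,-1,0],0,0],
  [[-0.4,-1,0],0,0],
  [[-0.4,-1,0],0,0],
  [[-0.4,-1,0],0,0],
  [[-0.4,-1,0],0,0],
  [[-0.4,-1,0],0,0],
  [[-0.4,-1,0],0,0],
])

```text
t: 8.65
eef_pos: [500.5, -161.6, 352.0]
tcp_rot: [3.141, -0.0, -0.265]
ft_force: [0.0, 0.6, -0.1]
opening: 0.502
grip_force: 0.0
```

```bash
python3 - <<'E'
from h import *
p=read_camera("top")
I=p["image"][:,:,::-1];cv2.imwrite("pics/c4.png",cv2.resize(I[130:310,140:400],None,fx=3,fy=3,interpolation=cv2.INTER_CUBIC))
print(env.state()["eef_pos"], env.state()["opening"])
g=cv2.cvtColor(p["image"],cv2.COLOR_RGB2GRAY)
print(g[212:226,293:309])
E
```

```text
[ 499.30967026 -165.32133327  351.91051491] 0.502301553696975
[[177 177 177 178 177 176 176 177 178 177 178 178 177 178 176 176]
 [178 177 177 177 177 177 176 174 176 175 177 176 177 178 176 178]
 [177 177 178 177 175 171 166 161 162 166 172 176 177 177 177 177]
 [176 178 176 175 168 153 136 123 124 138 156 167 175 178 178 177]
 [175 176 176 168 149 120  93  75  75  94 121 150 167 175 176 178]
 [178 176 172 155 125  86  61  50  48  61  90 129 158 174 177 178]
 [177 177 169 144 101  64  48  43  47  55  76 114 150 172 177 176]
 [176 175 167 138  93  58  50  54  58  68  83 110 146 169 175 177]
 [177 177 170 145 105  80  79  85  91  96 105 124 150 168 177 177]
 [177 177 172 157 131 114 115 122 131 132 136 146 164 174 177 178]
 [176 177 174 169 152 139 136 140 144 147 153 160 172 176 179 178]
 [176 176 178 174 169 158 151 149 151 156 161 168 175 177 176 177]
 [177 178 177 177 176 172 167 167 167 169 172 176 176 176 177 177]
 [177 178 177 177 178 177 177 177 177 176 177 176 178 178 176 178]]
```

View pics/c4.png

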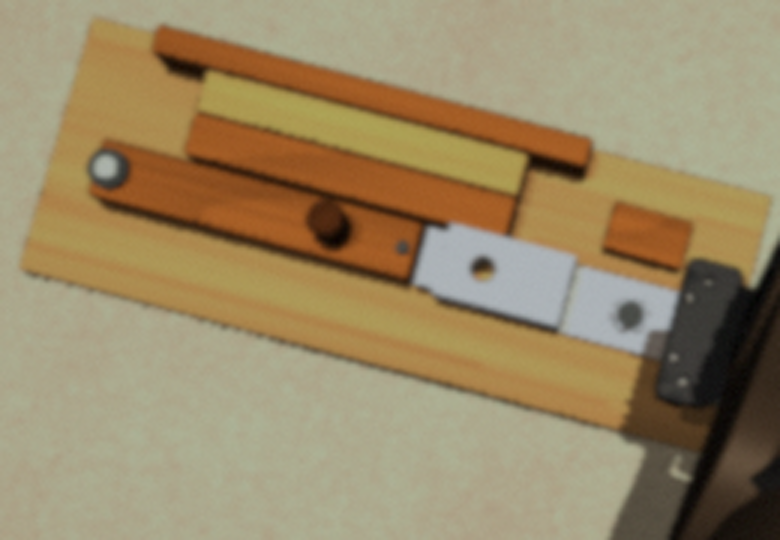

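The bar is closed: it runs parallel to the lamella with its tab under the upper ear, and the hole shows at (483,267) of the crop. The handle top is at (327,219).

```bash
python3 - <<'E'
from h import *
p=read_camera("top")
f=lambda c,s,o:((np.array(c,float)+.5)/s-.5)+np.array(o)
print("handle",at_z(p,f((327,219),3,(140,130)),110),"hole",at_z(p,(300.5,218.7),64))
for n in ("top","scene"):
    p=read_camera(n)
    r=cut_out("pin_grip",p)
    for k in r[:1]:
        m=k["region"];ys,xs=np.nonzero(m);print(n,k["confidence"],m.sum(),xs.min(),xs.max(),ys.min(),ys.max())
    X=np.array([471.3,-297,90]);a=np.linspace(0,6.28,24)
    for z,rad in ((90,11),(55,15)):
        c=proj(p,[[471.3+rad*np.cos(t),-297+rad*np.sin(t),z] for t in a]);print(z,c.min(0).round(1),c.max(0).round(1))
E
```

```text
handle [600.74114398 110.31956467 110.        ] hole [577.88896935  23.82954006  64.        ]
90 [480.2 270.6] [493.  283.4]
55 [473.1 269. ] [490.  285.9]
scene 0.67 285 176 191 217 240
90 [175.  216.9] [186.8 224.5]
55 [176.6 229.1] [192.3 239.4]
```

Request:
move_arm([
  [[-0.19,-0.88,0],0,1],
  [[-0.19,-0.88,0],0,1],
  [[-0.19,-0.88,0],0,1],
  [[-0.19,-0.88,0],0,1],
  [[-0.18,-0.87,0],0,1],
  [[0,0,0],0,1],
  [[0,0,-0.6],0,1],
  [[0,0,-0.6],0,1],
  [[0,0,0],0,1],
])

```text
t: 9.7
eef_pos: [473.3, -290.4, 313.4]
tcp_rot: [-3.14, 0.004, -0.264]
ft_force: [0.4, 0.3, -0.9]
opening: 0.992
grip_force: 0.0
```

Request:
move_arm([
  [[0,0,0],0,1],
  [[0,0,0],0,1],
])

```text
t: 9.87
eef_pos: [473.7, -291.2, 316.7]
tcp_rot: [3.141, -0.001, -0.264]
ft_force: [0.4, -0.4, -0.2]
opening: 0.999
grip_force: 0.0
```

Request:
move_arm([
  [[-0.08,-0.19,0],0,1],
  [[0,0,-0.74],0,1],
  [[0,0,-0.74],0,1],
  [[0,0,-0.74],0,1],
  [[0,0,0],0,1],
  [[0,0,0],0,1],
])

```text
t: 10.37
eef_pos: [470.8, -297.8, 249.6]
tcp_rot: [-3.141, 0.001, -0.265]
ft_force: [0.4, -0.4, 1.4]
opening: 1.001
grip_force: 0.0
```

Request:
move_arm([
  [[0,0,0],0,-1],
  [[0,0,0],0,-1],
  [[0,0,0],0,-1],
  [[0,0,0],0,-1],
  [[0,0,0],0,-1],
  [[0,0,0],0,-1],
  [[0,0,0],0,-1],
  [[0,0,0],0,-1],
  [[0,0,0],0,-1],
  [[0,0,0],0,-1],
  [[0,0,0],0,-1],
  [[0,0,0],0,-1],
  [[0,0,0],0,-1],
  [[0,0,0],0,-1],
  [[0,0,0],0,-1],
])

```text
t: 11.62
eef_pos: [470.7, -297.6, 249.3]
tcp_rot: [3.142, 0.0, -0.265]
ft_force: [0.5, -0.7, -1.1]
opening: 0.228
grip_force: 30.0
```

Request:
move_arm([
  [[0,0,0.3],0,-1],
  [[0,0,0.6],0,-1],
  [[0,0,0.9],0,-1],
  [[0,0,0.9],0,-1],
  [[0,0,0.8],0,-1],
  [[0.32,0.97,0],0,-1],
  [[0.32,0.97,0],0,-1],
  [[0.32,0.97,0],0,-1],
  [[0.32,0.97,0],0,-1],
  [[0.32,0.97,0],0,-1],
  [[0.32,0.97,0],0,-1],
  [[0.32,0.97,0],0,-1],
  [[0.32,0.97,0],0,-1],
  [[0.32,0.97,0],0,-1],
  [[0.32,0.97,0],0,-1],
  [[0.32,0.97,0],0,-1],
  [[0,0,0],0,-1],
  [[0,0,0],0,-1],
])

```text
t: 13.12
eef_pos: [576.3, 23.8, 354.7]
tcp_rot: [3.141, 0.0, -0.262]
ft_force: [0.6, -0.6, -1.2]
opening: 0.228
grip_force: 30.0
```

Request:
move_arm([
  [[0.03,-0.02,-0.6],0,-1],
  [[0,0,-0.6],0,-1],
  [[0,0,0],0,-1],
  [[0,0,0],0,-1],
])

```text
t: 13.45
eef_pos: [577.0, 21.0, 318.3]
tcp_rot: [3.141, 0.002, -0.266]
ft_force: [-0.1, 0.2, -1.6]
opening: 0.227
grip_force: 30.0
```

```bash
python3 - <<'E'
from h import *
p=read_camera("scene");s=env.state();e=s["eef_pos"];print(e,s["ft_force"],s["tcp_rot"])
I=p["image"][:,:,::-1]
cv2.imwrite("pics/c5.png",cv2.resize(I[175:275,310:410],None,fx=6,fy=6,interpolation=cv2.INTER_CUBIC))
c=lambda x:((x-np.array([310,175])+.5)*6-.5).round(1)
print("tip pred",c(proj(p,[e[0],e[1],e[2]-241.3])),"collar",c(proj(p,[e[0],e[1],e[2]-199.3])),"hole pred",c(proj(p,[577.9,23.8,64])))
print("jig x +10 in px",6*(proj(p,[577.9+9.64,23.8-2.66,64])-proj(p,[577.9,23.8,64])),"jig y +10",6*(proj(p,[577.9+2.66,23.8+9.64,64])-proj(p,[577.9,23.8,64])))
E
```

```text
[577.2255578   21.12502199 319.02533352] [ 0.47149396  0.57150696 -2.03889846] [ 3.14141112e+00  4.53466690e-05 -2.65749903e-01]
tip pred [[275.2 433.8]] collar [[281.2 331.5]] hole pred [[282.3 466.5]]
jig x +10 in px [[-2.53954598 22.80468272]] jig y +10 [[32.40972209  2.84482814]]
```

View pics/c5.png

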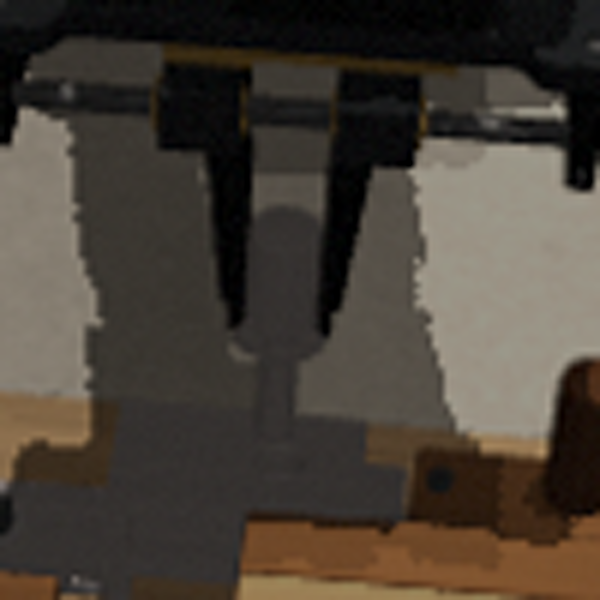

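```bash
python3 - <<'E'
from h import *
p=read_camera("scene")
print(proj(p,[577.9,23.8,64]))
g=cv2.imread("pics/s2.png",0);print(g[246:260,346:368])
g=cv2.cvtColor(p["image"],cv2.COLOR_RGB2GRAY)
print(g[232:258,346:366])
E
```

```text
[[356.63743113 252.33443874]]
[[134 134 134 133 134 134 134 134 135 133 134 134 135 135 135 135 135 135
  138 118 115 115]
 [133 133 133 132 133 132 133 132 133 134 135 134 135 134 135 135 134 134
  135 131 130 117]
 [134 134 134 134 134 135 135 135 136 133 134 134 136 136 134 133 132 133
  133 134 135 117]
 [132 132 133 133 134 134 136 131 127 107 106 113 116 128 135 134 134 134
  133 134 134 117]
 [132 133 134 134 134 135 133 105  82  65  61  65  69  93 125 135 135 134
  134 135 135 131]
 [134 134 134 133 134 136 115  69  44  47  48  46  44  51  94 129 134 133
  133 133 134 134]
 [134 132 133 134 133 135 113  60  71  93  96  95  67  40  85 131 135 133
  133 133 134 134]
 [136 136 136 136 136 137 133  90  70  76  88  97  84  68 113 132 134 135
  134 135 135 134]
 [133 134 133 133 133 134 136 130 111  75  69  90  90 124 135 137 136 135
  134 134 133 134]
 [133 134 134 133 134 134 134 136 133 124 123 126 126 134 136 134 134 135
  135 134 134 135]
 [132 132 132 132 133 132 132 133 134 135 135 135 134 133 133 133 134 132
  134 132 133 133]
 [133 133 133 133 132 132 133 132 132 132 132 1
[... 1171 characters left out ...]
52 50]
 [49 50 50 50 49 51 50 47 49 50 51 47 45 51 50 50 48 51 51 49]
 [50 50 50 51 50 51 50 49 48 49 48 53 49 50 51 50 49 49 50 51]
 [48 49 51 51 49 50 50 52 53 53 53 56 53 52 50 49 48 51 49 50]
 [50 48 49 51 51 50 49 49 50 51 54 53 51 50 50 50 51 50 50 51]
 [49 50 51 49 50 50 45 47 49 52 53 51 48 49 47 51 50 49 49 49]
 [49 49 49 51 50 51 46 47 49 49 48 50 47 47 45 48 50 49 50 49]
 [51 52 51 51 51 52 49 49 50 49 50 50 51 48 47 50 50 51 51 52]
 [50 49 48 50 51 50 50 51 51 55 56 54 53 52 51 50 51 51 49 49]
 [49 48 49 51 50 49 50 50 52 49 51 50 50 50 49 49 49 51 49 51]
 [49 49 50 48 50 49 49 50 49 50 48 48 49 49 52 50 51 50 51 50]
 [50 49 50 50 49 49 50 49 47 49 51 49 49 50 48 48 50 51 50 49]]
```

Request:
move_arm([
  [[0,0.083,-0.2],0,-1],
  [[0,0,-0.2],0,-1],
  [[0,0,0],0,-1],
  [[0,0,0],0,-1],
])

```text
t: 13.88
eef_pos: [577.1, 24.4, 306.1]
tcp_rot: [3.141, 0.001, -0.265]
ft_force: [0.9, -0.2, -1.0]
opening: 0.222
grip_force: 30.0
```

Request:
move_arm([
  [[0,0,-0.04],0,-1],
  [[0,0,-0.04],0,-1],
  [[0,0,0],0,-1],
])

```text
t: 14.13
eef_pos: [577.2, 24.4, 303.8]
tcp_rot: [3.141, 0.0, -0.265]
ft_force: [0.1, 0.5, -1.3]
opening: 0.229
grip_force: 30.0
```

Request:
move_arm([
  [[0,0,-0.04],0,-1],
  [[0,0,-0.04],0,-1],
  [[0,0,0],0,-1],
])

```text
t: 14.38
eef_pos: [577.1, 24.4, 301.3]
tcp_rot: [3.141, 0.0, -0.265]
ft_force: [-0.0, -1.0, -1.6]
opening: 0.228
grip_force: 30.0
```

In the hole, no force. Going on in small steps.

Request:
move_arm([
  [[0,0,-0.04],0,-1],
  [[0,0,-0.04],0,-1],
  [[0,0,-0.04],0,-1],
  [[0,0,0],0,-1],
])

```text
t: 14.72
eef_pos: [577.1, 24.4, 297.7]
tcp_rot: [3.141, 0.0, -0.265]
ft_force: [-0.9, -1.0, -2.1]
opening: 0.228
grip_force: 30.0
```

Request:
move_arm([
  [[0,0,-0.05],0,-1],
  [[0,0,-0.05],0,-1],
  [[0,0,-0.05],0,-1],
  [[0,0,-0.05],0,-1],
  [[0,0,0],0,-1],
])

```text
t: 15.13
eef_pos: [577.1, 24.4, 291.6]
tcp_rot: [3.141, 0.0, -0.265]
ft_force: [-1.7, -0.8, -2.5]
opening: 0.225
grip_force: 30.0
```

Request:
move_arm([
  [[0,0,-0.05],0,-1],
  [[0,0,-0.05],0,-1],
  [[0,0,-0.05],0,-1],
  [[0,0,0],0,-1],
])

```text
t: 15.47
eef_pos: [577.1, 24.4, 287.1]
tcp_rot: [3.141, 0.0, -0.265]
ft_force: [-1.2, -1.4, -2.7]
opening: 0.228
grip_force: 30.0
```

Request:
move_arm([
  [[0,0,-0.05],0,-1],
  [[0,0,-0.05],0,-1],
  [[0,0,-0.05],0,-1],
  [[0,0,-0.05],0,-1],
  [[0,0,-0.05],0,-1],
  [[0,0,0],0,-1],
])

```text
t: 15.97
eef_pos: [577.2, 24.4, 279.6]
tcp_rot: [3.141, 0.0, -0.265]
ft_force: [-0.9, -0.9, -2.8]
opening: 0.228
grip_force: 30.0
```

Request:
move_arm([
  [[0,0,-0.05],0,-1],
  [[0,0,-0.05],0,-1],
  [[0,0,-0.05],0,-1],
  [[0,0,0],0,-1],
])

```text
t: 16.3
eef_pos: [577.1, 24.4, 275.1]
tcp_rot: [3.141, 0.0, -0.265]
ft_force: [-1.5, -2.4, -2.3]
opening: 0.225
grip_force: 30.0
```

Tip at about 34 mm, inside the lower ear.

Request:
move_arm([
  [[0,0,-0.05],0,-1],
  [[0,0,-0.05],0,-1],
  [[0,0,-0.05],0,-1],
  [[0,0,-0.05],0,-1],
  [[0,0,-0.05],0,-1],
  [[0,0,-0.05],0,-1],
  [[0,0,0],0,-1],
])

```text
t: 16.88
eef_pos: [577.2, 24.4, 266.1]
tcp_rot: [3.141, 0.0, -0.265]
ft_force: [-2.1, -2.8, -3.1]
opening: 0.227
grip_force: 30.0
```

Request:
move_arm([
  [[0,0,-0.03],0,-1],
  [[0,0,-0.03],0,-1],
  [[0,0,0],0,-1],
])

```text
t: 17.13
eef_pos: [577.1, 24.4, 264.5]
tcp_rot: [3.141, 0.0, -0.265]
ft_force: [-3.1, -2.3, -0.7]
opening: 0.229
grip_force: 30.0
```

Request:
move_arm([
  [[0,0,-0.03],0,-1],
  [[0,0,0],0,-1],
])

```text
t: 17.3
eef_pos: [577.2, 24.4, 263.7]
tcp_rot: [3.141, 0.0, -0.265]
ft_force: [-2.5, -3.7, -1.3]
opening: 0.226
grip_force: 30.0
```

Request:
move_arm([
  [[0,0,-0.02],0,-1],
  [[0,0,0],0,-1],
])

```text
t: 17.47
eef_pos: [577.1, 24.4, 263.3]
tcp_rot: [3.141, -0.0, -0.265]
ft_force: [-3.9, -2.7, 2.3]
opening: 0.226
grip_force: 30.0
```

The collar is touching. I open slowly, rise and check.

Request:
move_arm([
  [[0,0,-0.01],0,-1],
  [[0,0,0],0,-0.2],
  [[0,0,0],0,-0.2],
  [[0,0,0],0,-0.2],
  [[0,0,0],0,-0.2],
  [[0,0,0],0,0],
  [[0,0,0],0,0],
  [[0,0,0.3],0,0],
  [[0,0,0.8],0,0],
  [[0,0,0.9],0,0],
  [[0,0,0.9],0,0],
  [[0,0,0.9],0,0],
  [[-0.3,-1,0],0,0],
  [[-0.3,-1,0],0,0],
  [[-0.3,-1,0],0,0],
  [[-0.3,-1,0],0,0],
  [[-0.3,-1,0],0,0],
  [[-0.3,-1,0],0,0],
  [[0,0,0],0,0],
  [[0,0,0],0,0],
])

```text
t: 19.13
eef_pos: [522.7, -156.8, 377.5]
tcp_rot: [3.142, -0.0, -0.268]
ft_force: [0.0, -0.6, 0.2]
opening: 0.501
grip_force: 0.0
```

```bash
python3 - <<'E'
from h import *
p=read_camera("scene");print(env.state()["eef_pos"],env.state()["ft_force"])
I=p["image"][:,:,::-1];cv2.imwrite("pics/c6.png",cv2.resize(I[185:325,260:500],None,fx=3,fy=3,interpolation=cv2.INTER_CUBIC))
print("pred pin top",(proj(p,[577.3,23.6,104])-[260,185])*3, "collar",(proj(p,[577.3,23.6,69])-[260,185])*3)
E
```

```text
[ 523.01678454 -155.85253531  377.37774391] [-0.59019868  0.83837591 -0.29141616]
pred pin top [[292.30284279 153.71805972]] collar [[289.76052205 195.56111165]]
```

View pics/c6.png

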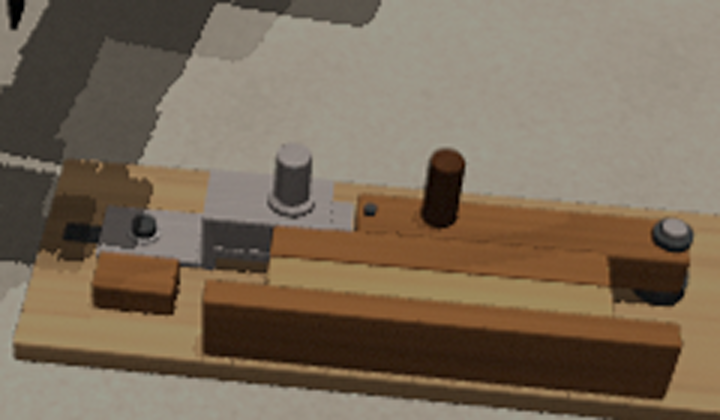

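The pin stands upright with its collar on the ear at (291,200) and its top at (294,152), matching the fully-home prediction of (292,154). The bar is closed and the offcut hasn't moved.

```bash
python3 -c "
from cell import env
print(env.job_done())"
```

```text
the job is handed in; nothing more can be done
None
```

The bar is closed, the pin is fully home through both ears and the eye with its collar on the upper ear, and I have let go of it. The job was handed in at about 19 s; the bolts and offcut were not touched.

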